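# Sort the parts of a stripped spindle

### The arm

A 6-joint arm with a two-finger parallel gripper is mounted at the origin on the work surface. World frame = base frame: x ahead of the robot, y to its left, z up, the work surface at z = 0. Lengths are in mm, angles in rad, forces in N, time in s.
With the tool pointing down it reaches from about 275 to 825 mm from the base axis. Payload 5.2 kg.
Tool frame: the origin (TCP) lies at the very end of the fingers, on their centre line; the grasp point (between the pads) lies 19 mm behind it; z points along the fingers, y is the line along which they close (so a half turn about z gives the same grasp; the last joint's range is limited). The gripper opens to 93 mm and grips with 3 to 60 N. Pads are 15 mm wide; open, the fingers measure 128 mm over their backs; the gripper's body (75 mm by 188 mm) begins 65 mm behind the grasp point.
Start: joints at [1.011, 0.259, 1.535, -0, 1.348, -0.203], TCP at [192.081, 515.373, 196.053] pointing down, gripper open.
Joint ranges: [-3.14, 3.14], [-0.91, 2.08], [0.19, 2.58], [-1.22, 4.36], [0.22, 2.71], [-3.12, 3.12]. Speed limits (rad/s): [2.57, 2.57, 3.14, 3.14, 3.14, 3.14].

### API

Orientations are given as [roll, pitch, yaw] about the fixed x, y, z axes, in that order (R = Rz(yaw) Ry(pitch) Rx(roll)).
In Python, from bench import robot gives the robot as it stands. The module is installed in compiled form; this text tells all that it offers. Calls block until the motion is done:
- robot.move_ptp(position, orientation): joint-space move of the TCP to a pose.
- robot.move_linear(position, ori=None, speed=150, f_stop=None): straight line of the TCP; ori=None keeps the orientation; speed is the mean speed in mm/s. With f_stop (N) it stops when the force on the tool has changed by that much, and returns True; else False.
- robot.move_j(angles): joint-space move.
- robot.move_gripper(opening): opening from 0.0 (shut) to 1.0 (fully open); the grip force is fixed at half the most; returns when the fingers have stopped.
- robot.sleep(seconds).
- robot.inverse_kinematics(position, orientation): joint angles nearest the present ones, or None.
- robot.get_image(name): name is "scene" or "top"; returns a dict with "img" (400x640x3 uint8, blue, green, red), "fovy" (degrees; the focal length in pixels is half the picture's height over the tangent of half this angle, whatever the lens; pixels are square), "cx", "cy" (the principal point, pixels), "eye" and "orientation" of the camera in the world. Camera axes: x right, y down, z forward; pixel columns grow to the right and rows downward; lengths in mm; the calibration is good to about 2 mm. A picture is of the moment at which its call begins. There is no depth.
A pose or a line that the arm cannot do raises robot.MotionError and nothing moves.
- robot.hand_in(): hands the job in; it is judged then, once.
Readings, each from a call of its own:
- robot.current_t(): time.
- robot.current_qpos(): joint angles.
- robot.current_joint_vel(): joint speeds.
- robot.current_joint_efforts(): joint torques, N m.
- robot.current_tcp_pos(): TCP position.
- robot.current_eef_rot(): TCP orientation.
- robot.current_contact_force(): force on the tool from outside, world axes, zero at the start.
- robot.current_ft_torque(): the same for the moment, N m.
- robot.current_gripper_width(): opening from 0.0 (shut) to 1.0 (fully open).
- robot.current_finger_force(): force on a finger pad.
Only numpy, scipy, OpenCV 4.12 (cv2) and the standard library are available. Lean on these libraries where they do the work, as an engineer would, in place of code of your own. Each camera call takes 0.05 s, during which the arm holds its last target. There are 200 camera calls.

### The job

Put away the parts of the stripped spindle: thread both bearings over the upright post so that they lie flat, the large one at the bottom and the small one on top of it; lay the two square-bodied shafts flat on the floor of the long shallow tray, side by side and lengthwise; and stand the brass flanged sleeve upright on its flange in the small square bin. Leave the tin and the wrench where they are.

Things in the scene. Friction and masses are not known exactly. Their poses are not given: they have to be found in the camera images.
- bearing_large: large steel ball bearing lying flat: a ring of outside diameter 62, bore 30, height 16 mm, with dark seals. Origin: centre of the underside, z up along the ring's axis.
- bearing_small: small steel ball bearing lying flat: a ring of outside diameter 47, bore 25, height 12 mm, with dark seals. Origin: centre of the underside, z up along the ring's axis.
- shaft_a: steel shaft lying on the work surface: square middle 22 x 22 mm and 60 mm long, with a round journal of diameter 16 and length 20 mm at either end, 100 mm over all. Origin: its very centre (11 mm above what it lies on), x along the shaft, z up. Grip it across the square middle (along its y).
- shaft_b: the second steel shaft, the same as shaft_a in every way; either may take either side of the tray.
- sleeve: brass flanged sleeve standing upright on its flange: flange diameter 48, 8 mm thick, at the foot; above it a tube of outside diameter 34 and bore 22 mm; 60 mm tall in all. Origin: centre of the underside of the flange, z up.
- post: bearing post, fixed: a dark steel base plate 100 x 100 mm, 10 mm thick, with a steel post of diameter 12 mm standing in its centre, its top 70 mm above the work surface, tapering over the last 8 mm. Origin: centre of the plate's underside, z up along the post.
- tray: long shallow aluminium tray, fixed: 150 mm long (its x) and 110 mm wide (its y) outside, walls 3 mm thick, floor 4 mm and rim 10 mm above the work surface (so the rim stands only 6 mm above the floor). Origin: centre of its underside. Both shafts fit side by side along its x, for instance 26 mm either side of its middle line.
- bin: small square dark steel bin, fixed and open at the top: 98 x 98 mm outside, walls 4 mm, rim 34 mm and floor 4 mm above the work surface. Origin: centre of its underside.
- tin: bystander, not to be moved: a closed grease tin with a blue label, diameter 60, height 60 mm, standing behind the gaps between the trays. Origin: centre of its underside.
- wrench: bystander, not to be moved: a steel wrench 150 mm long lying flat behind the gaps between the trays. Its x runs along it; its origin lies on the underside about mid-length.
Mind the look-alikes: they are no part of the job. Several things look just like the sleeve: the one meant starts nearest to the robot's base. Leave any blue look-alike of the shaft_a alone.

How it is judged (in metres and radians):
At the end, for the whole second after the job is handed in: Bearings flat on the post, large on the plate, small on it (3 mm, 7 deg); both shafts on the tray's floor (4 mm), inside its walls, along it within 14 deg; sleeve upright within 7 deg on the bin's floor; all at rest and released; tin and wrench moved under 20 mm (horizontal distance between bearing_large and post below 0.011 m and ((angle between bearing_large's own z axis and vertical below 0.12 rad and z of bearing_large in the frame of post between 0.007 and 0.013 m) or (angle between bearing_large's own z axis and vertical above 3.02 rad and z of bearing_large in the frame of post between 0.023 and 0.029 m)) and horizontal distance between bearing_small and post below 0.009 m and ((angle between bearing_small's own z axis and vertical below 0.12 rad and z of bearing_small in the frame of post between 0.023 and 0.029 m) or (angle between bearing_small's own z axis and vertical above 3.02 rad and z of bearing_small in the frame of post between 0.035 and 0.041 m)) and x of shaft_a in the frame of tray between -0.026 and 0.026 m and y of shaft_a in the frame of tray between -0.044 and 0.044 m and z of shaft_a in the frame of tray between 0.011 and 0.019 m and angle between the x axis of each of shaft_a, shaft_b and the x axis of tray, either way round below 0.25 rad and x of shaft_b in the frame of tray between -0.026 and 0.026 m and y of shaft_b in the frame of tray between -0.044 and 0.044 m and z of shaft_b in the frame of tray between 0.011 and 0.019 m and x of sleeve in the frame of bin between -0.024 and 0.024 m and y of sleeve in the frame of bin between -0.024 and 0.024 m and z of sleeve in the frame of bin below 0.008 m and angle between sleeve's own z axis and vertical below 0.12 rad and linear speed of each of bearing_large, bearing_small, shaft_a, shaft_b, sleeve below 0.02 m/s and distance of each of tin, wrench from where it was at the start of the episode below 0.02 m); the robot touches nothing.
It fails at once if the tin is moved by more than 20 mm (distance of tin from where it was at the start of the episode above 0.02 m).
It fails at once if the wrench is moved by more than 20 mm (distance of wrench from where it was at the start of the episode above 0.02 m).
It also fails if it takes over 131 s, if anything falls off the work surface, if the arm or the gripper's body presses on something with over 40 N, if the wrist force passes 120 N, or if a joint passes its speed limit or range.

## Working session

There is one attempt and no reset: what is moved stays moved. The work goes in short steps, each a Python script; the robot and the scene stay as the last script left them, time stands still between calls to the robot, and variables do not carry over. Pictures are saved under pics/ and viewed, at most 14 in all, crops included, and the job is handed in when it is done.

```bash
mkdir -p pics; python3 - <<'E'
from bench import robot
import cv2
for n in("scene","top"):
    d=robot.get_image(n); cv2.imwrite(f"pics/{n}0.png",d["img"])
    print(n,{k:v for k,v in d.items() if k!="img"})
print(robot.current_t(),robot.current_eef_rot())
E
```

```text
scene {'fovy': 51.03810699328333, 'cx': 324.49431136783244, 'cy': 201.70096019288096, 'eye': array([1196.19406129, -155.02815784,  699.79882743]), 'orientation': array([-2.31848136,  0.00608995,  1.28953249])}
top {'fovy': 46.48520522862408, 'cx': 321.77787254263524, 'cy': 199.05838315966315, 'eye': array([ 396.71684124,   23.76703786, 1354.20498857]), 'orientation': array([-3.02375957e+00,  1.64935453e-03, -1.58324976e+00])}
0.1 [-3.14000981e+00 -3.30262311e-04  2.78479091e+00]
```

View pics/top0.png

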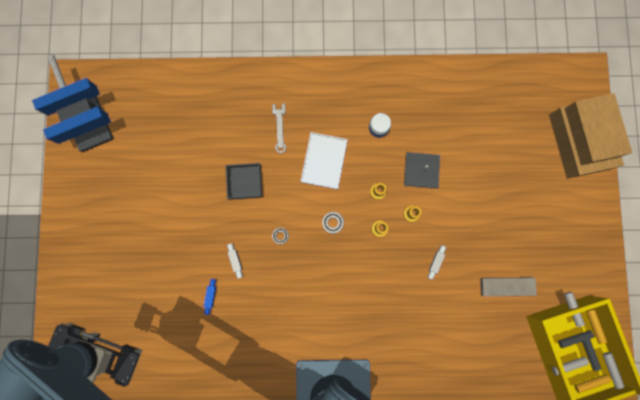

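View pics/scene0.png

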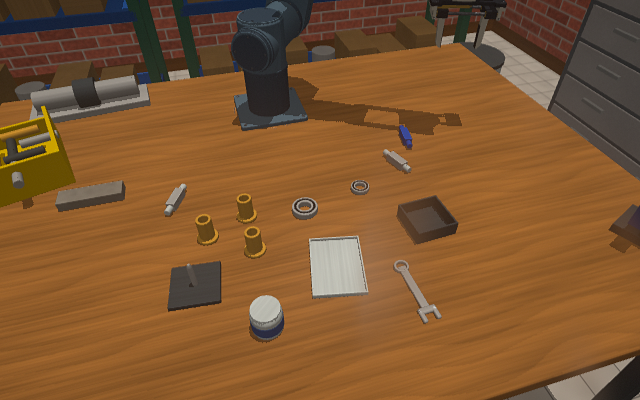

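The top view shows everything: bearing_large (332,222), bearing_small (280,236), shafts (235,260) and (437,262), and three sleeves. The sleeve nearest the base is at (380,228). The post is at (422,170), tray (325,160), bin (245,181), tin (380,125) and wrench (280,130). Next I'll measure by masks in both views.

```bash
cat > h.py <<'E'
import numpy as np, cv2
from scipy.spatial.transform import Rotation as R
from bench import robot
def ray(d,p):
    f=d["img"].shape[0]/2/np.tan(np.radians(d["fovy"])/2)
    v=R.from_euler("xyz",d["orientation"]).as_matrix()@np.array([(p[0]-d["cx"])/f,(p[1]-d["cy"])/f,1])
    return np.array(d["eye"]),v
def onz(d,p,z):
    e,v=ray(d,p); return (e+v*(z-e[2])/v[2])[:2]
def pix(d,X):
    f=d["img"].shape[0]/2/np.tan(np.radians(d["fovy"])/2)
    c=R.from_euler("xyz",d["orientation"]).as_matrix().T@(np.array(X)-d["eye"])
    return np.array([d["cx"]+f*c[0]/c[2],d["cy"]+f*c[1]/c[2]])
def comps(d,mask,z,box):
    """outer contours in a pixel box, their outline cast onto plane z"""
    m=np.zeros_like(mask); x0,y0,x1,y1=box; m[y0:y1,x0:x1]=mask[y0:y1,x0:x1]
    cs,_=cv2.findContours(cv2.resize(m,None,fx=4,fy=4,interpolation=cv2.INTER_CUBIC)//128*255,cv2.RETR_EXTERNAL,cv2.CHAIN_APPROX_NONE)
    c=max(cs,key=cv2.contourArea)[:,0]/4-0.375
    P=np.array([onz(d,p,z) for p in c],np.float32)
    r=cv2.minAreaRect(P); b=cv2.boxPoints(r); e=[b[1]-b[0],b[2]-b[1]]
    l=max(e,key=np.linalg.norm); M=cv2.moments(P)
    return dict(c=np.round(r[0],1),cen=np.round([M["m10"]/M["m00"],M["m01"]/M["m00"]],1),size=np.round(sorted(r[1]),1),yaw=round(float(np.arctan2(l[1],l[0])%np.pi),3))
def steel(d):
    h=cv2.cvtColor(d["img"],cv2.COLOR_BGR2HSV); return ((h[...,1]<105)*255).astype(np.uint8)
E
python3 - <<'E'
from h import *
t=robot.get_image("top"); s=robot.get_image("scene")
mt,ms=steel(t),steel(s)
B={"large":(16,(318,208,347,237),(288,193,322,222)),"small":(12,(268,226,292,246),(347,176,373,198)),
"sh_l":(11,(222,238,247,282),(380,146,414,175)),"sh_r":(11,(424,240,450,282),(160,180,190,218)),
"plate":(10,(398,146,446,192),(162,255,228,314)),"tray":(10,(298,128,352,192),(302,230,372,302)),"bin":(34,(222,158,268,204),(392,190,462,246))}
for k,(z,bt,bs) in B.items():
    print(k,"TOP",comps(t,mt,z,bt)); print("   SCENE",comps(s,ms,z,bs))
hb=cv2.cvtColor(t["img"],cv2.COLOR_BGR2HSV); 
print("brass hsv",hb[228,376],hb[222,380],"wood",hb[250,350],hb[228,395], "shaft",hb[260,235])
my=((hb[...,0]>19)&(hb[...,1]>120)&(hb[...,0]<40)).astype(np.uint8)*255
print("sleeve",comps(t,my,8,(366,216,396,242)))
o=np.hstack([cv2.resize(t["img"][140:290,215:455],None,fx=3,fy=3,interpolation=cv2.INTER_CUBIC)])
cv2.imwrite("pics/crop1.png",o)
m=cv2.cvtColor(np.maximum(mt,my//2),cv2.COLOR_GRAY2BGR)[140:290,215:455]
cv2.imwrite("pics/mask1.png",cv2.resize(m,None,fx=3,fy=3,interpolation=0))
E
```

```text
large TOP {'c': array([487.,  -6.]), 'cen': array([487.4,  -6.1]), 'size': array([62.6, 62.6]), 'yaw': 3.129}
   SCENE {'c': array([491.6,  -5.3]), 'cen': array([492.8,  -5.4]), 'size': array([61.5, 74.9]), 'yaw': 2.873}
small TOP {'c': array([451.7, 145.5]), 'cen': array([451.8, 145.6]), 'size': array([45.2, 48.3]), 'yaw': 1.558}
   SCENE {'c': array([454.7, 146.4]), 'cen': array([454.4, 146.3]), 'size': array([44.8, 57.2]), 'yaw': 2.815}
sh_l TOP {'c': array([382.5, 276.5]), 'cen': array([382. , 276.4]), 'size': array([ 30.1, 106.1]), 'yaw': 0.33}
   SCENE {'c': array([377. , 279.9]), 'cen': array([377.1, 279.7]), 'size': array([ 43.6, 115.9]), 'yaw': 0.292}
sh_r TOP {'c': array([ 370.5, -302.1]), 'cen': array([ 370.5, -302. ]), 'size': array([ 29.4, 106.5]), 'yaw': 2.706}
   SCENE {'c': array([ 365.9, -299.7]), 'cen': array([ 366.6, -299.8]), 'size': array([ 38. , 117.8]), 'yaw': 2.704}
plate TOP {'c': array([ 638.5, -269.7]), 'cen': array([ 638.4, -269.7]), 'size': array([100.9, 101.4]), 'yaw': 1.474}
   SCENE {'c': array([ 638.5, -268.9]), 'cen': array([ 640.3, -268.7]), 'size': array([101.2, 110.4]), 'yaw': 3.044}
tray TOP {'c': array([670.8,  17.1]), 'cen': array([670.8,  17. ]), 'size': array([117. , 157.6]), 'yaw': 2.939}
   SCENE {'c': array([672.2,  18.4]), 'cen': array([672.1,  18.3]), 'size': array([112.7, 160.4]), 'yaw': 2.936}
bin TOP {'c': array([609.2, 248.2]), 'cen': array([609.1, 248.2]), 'size': array([101.6, 102.2]), 'yaw': 1.632}
   SCENE {'c': array([609.9, 253.5]), 'cen': array([623.6, 245.8]), 'size': array([ 98.7, 102.7]), 'yaw': 0.056}
brass hsv [ 21 191 167] [ 22 191 218] wood [ 16 173 171] [ 16 174 174] shaft [ 28  17 214]
sleeve {'c': array([ 469.8, -141.7]), 'cen': array([ 468.9, -141.7]), 'size': array([45.5, 48.5]), 'yaw': 3.117}
```

View pics/crop1.png

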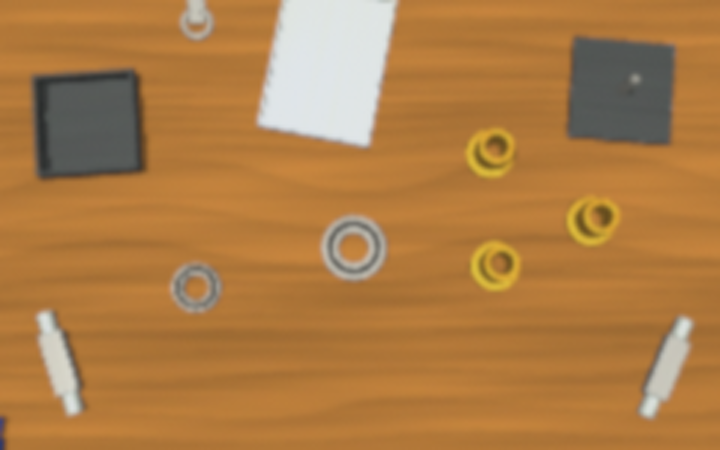

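View pics/mask1.png

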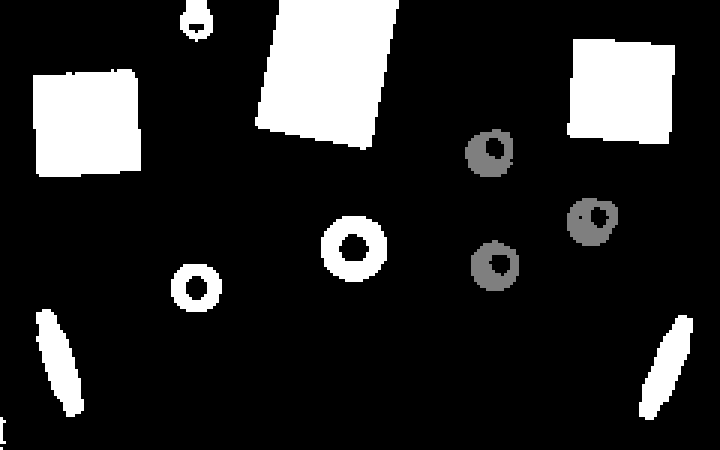

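Both views agree to about 5 mm and the sizes match what's given: 62.6 mm ring, 101 mm plate, 157×117 mm tray with blur. The nearest sleeve is at about (470,−141). First pick is bearing_large.

```bash
cat >> h.py <<'E'
def best(p,yaw):
    q0=np.array(robot.current_qpos()); c=[]
    for k in(-1,0,1,2):
        y=(yaw+k*np.pi+np.pi)%(2*np.pi)-np.pi
        q=robot.inverse_kinematics(p,[np.pi,0,y])
        if q is not None: c.append((np.abs(np.array(q)-q0).max()+0.3*abs(q[5]),y))
    return [np.pi,0,min(c)[1]]
def pick(x,y,z,yaw,w,up=160,open_=1.0):
    o=best([x,y,up],yaw); robot.move_ptp([x,y,up],o); robot.move_gripper(open_)
    robot.move_linear([x,y,z+25]); hit=robot.move_linear([x,y,z],speed=60,f_stop=15)
    robot.move_gripper(max(0,w/93-.08)); g=robot.current_gripper_width()*93
    robot.move_linear([x,y,up]); 
    print("pick hit",hit,"grip",g,"after lift",robot.current_gripper_width()*93,robot.current_finger_force(),"t",robot.current_t())
def place(x,y,z,yaw,w,up=160,slow=25):
    o=best([x,y,up],yaw); robot.move_ptp([x,y,up],o)
    robot.move_linear([x,y,z+slow]); hit=robot.move_linear([x,y,z-3],speed=35,f_stop=6)
    print("place hit",hit,robot.current_tcp_pos(),"want z",z,"w",robot.current_gripper_width()*93)
    if robot.current_tcp_pos()[2]>z+6: print("too high - not released"); return False
    robot.move_gripper(min(1,(w+14)/93)); robot.move_linear([x,y,up])
    print("t",robot.current_t()); return True
E
python3 - <<'E'
from h import *
pick(488,-6,3,0.0,62)
if robot.current_gripper_width()*93>58: place(638.5,-269.5,13,-0.1,62,slow=60)
t=robot.get_image("top"); s=robot.get_image("scene")
cv2.imwrite("pics/a.png",np.vstack([cv2.resize(t["img"][135:210,360:480],(480,300)),cv2.resize(s["img"][240:330,140:284],(480,300))]))
E
```

```text
pick hit False grip 54.50559835096913 after lift 54.59957130860137 0.0 t 6.1667
```

View pics/a.png

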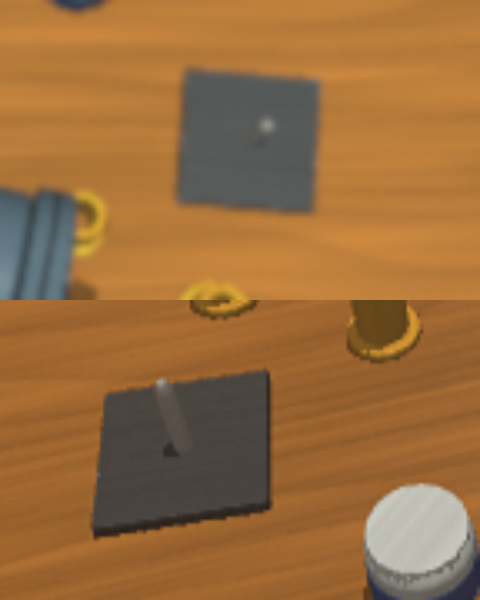

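The plate is still empty. The gripper closed to its commanded 54.6 mm with no force, so the bearing was missed. I'll look at where it is now.

```bash
python3 - <<'E'
from h import *
print(robot.current_tcp_pos(),robot.current_eef_rot())
s=robot.get_image("scene"); cv2.imwrite("pics/b.png",cv2.resize(s["img"][110:310,180:480],(750,500)))
E
```

```text
[487.30271031  -5.86512992 158.97018436] [-3.14112536e+00  2.04902128e-03 -1.64041931e-06]
```

View pics/b.png

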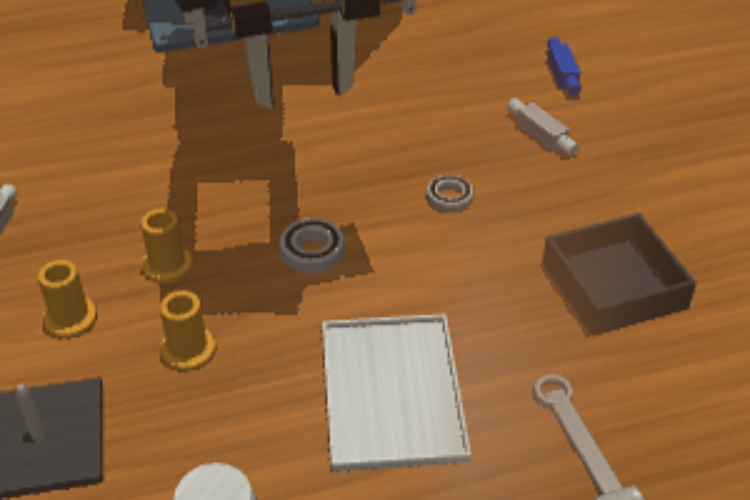

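The bearing has not moved; it's at scene pixel (305,207). I'll go down again, close in steps while reading width and force, and look at the fingers.

```bash
python3 - <<'E'
from h import *
robot.move_gripper(1.0)
robot.move_linear([488,-6,28]); robot.move_linear([488,-6,3],speed=60,f_stop=15)
print(robot.current_tcp_pos(),robot.current_contact_force())
for w in(.7,.62,.56,.5):
    robot.move_gripper(w); print(w,robot.current_gripper_width(),robot.current_finger_force())
s=robot.get_image("scene"); cv2.imwrite("pics/c.png",cv2.resize(s["img"][130:250,220:400],(780,520)))
E
```

```text
[487.70074541  -5.94704605   2.61305148] [0.02011665 0.01749226 0.44756995]
0.7 0.6980473921486524 0.0
0.62 0.6170211101022859 0.0
0.56 0.5587019712749721 0.0
0.5 0.49920501753042235 0.0
```

View pics/c.png

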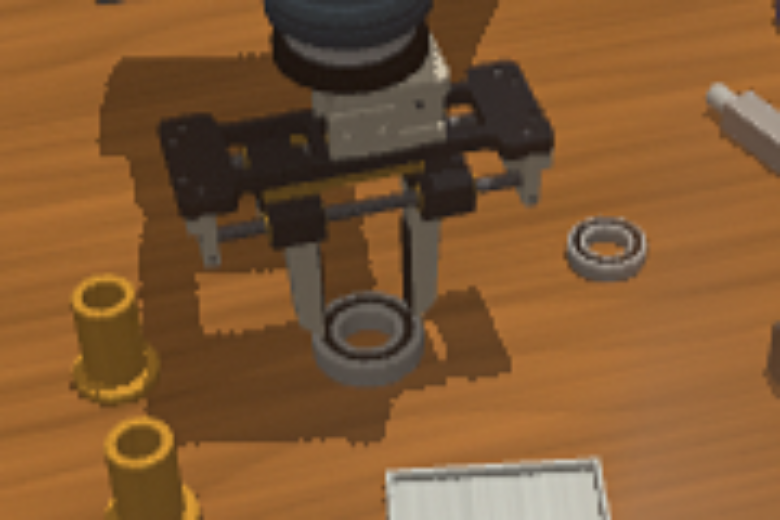

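```bash
python3 - <<'E'
from h import *
s=robot.get_image("scene"); print("TCP pix",pix(s,robot.current_tcp_pos()),"bearing pix for (488,-6,8)",pix(s,[488,-6,8]))
# ring centre seen in crop at about (368,327)
p=[220+368*180/780,130+327*120/520]; print(p,onz(s,p,16))
t=robot.get_image("top"); print("top TCP",pix(t,robot.current_tcp_pos()), "qpos",robot.current_qpos())
cv2.imwrite("pics/d.png",cv2.resize(t["img"][170:290,250:430],(780,520)))
E
```

```text
TCP pix [303.96868417 210.23888909] bearing pix for (488,-6,8) [303.88349921 208.72570036]
[304.9230769230769, 205.46153846153845] [486.0018241   -2.62630718]
top TCP [332.39808861 222.41857455] qpos [-2.41303646e-01  3.74369690e-01  1.91838807e+00 -1.24958138e-05
  8.48849431e-01  1.32946744e+00]
```

View pics/d.png

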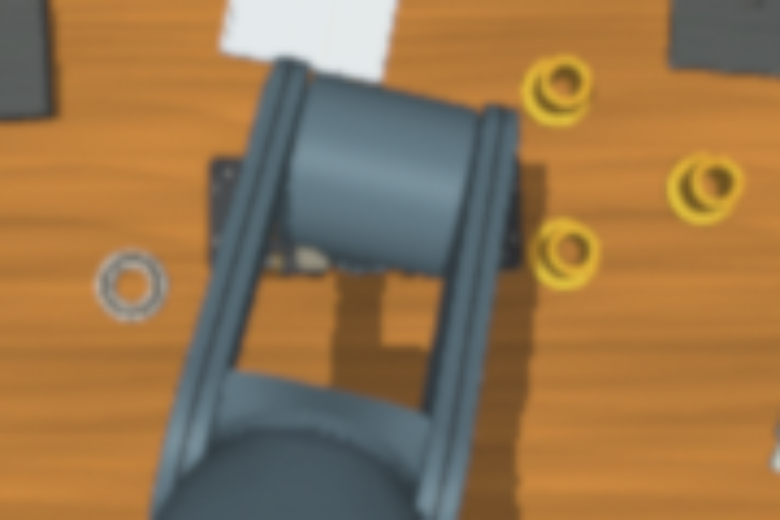

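```bash
python3 - <<'E'
from h import *
s=robot.get_image("scene")
print("hover TCP pred",pix(s,[487.3,-5.9,159]),"seen ~(301.6,149.6)")
for z in(0,50,84,120,150): print(z,pix(s,[487.3,-5.9,z]))
t=robot.get_image("top")
for d in(s,t): print("base origin",pix(d,[0,0,0]),pix(d,[80,0,0]))
E
```

```text
hover TCP pred [301.0629255  157.62821012] seen ~(301.6,149.6)
0 [303.9848759  210.92943872]
50 [303.13609996 195.44635574]
84 [302.52418373 184.28398745]
120 [301.84290504 171.85633254]
150 [301.24698319 160.98572812]
base origin [269.03090137 109.67970039] [273.79941038 122.54923073]
base origin [332.87634657 397.37212856] [332.44170842 367.65423868]
```

The fingertips appear about 8 px above where the stated TCP should be, which means they're either about 22 mm too high or too far back. I'll settle it with a touch on bare table.

```bash
python3 - <<'E'
from h import *
robot.move_linear([488,-6,60]); robot.move_linear([400,-60,60]); robot.move_linear([400,-60,10])
h=robot.move_linear([400,-60,-35],speed=25,f_stop=6)
print(h,robot.current_tcp_pos(),robot.current_contact_force(),robot.current_t())
s=robot.get_image("scene"); print(pix(s,robot.current_tcp_pos()),pix(s,[400,-60,0]))
robot.move_linear([400,-60,40])
cv2.imwrite("pics/e.png",cv2.resize(s["img"][110:230,190:370],(780,520)))
E
```

```text
True [399.88504843 -59.94065078 -22.3310394 ] [-1.08030295  0.75583716  7.57555117] 13.8333
[275.52075642 198.56318124] [274.75453612 192.0572007 ]
```

View pics/e.png

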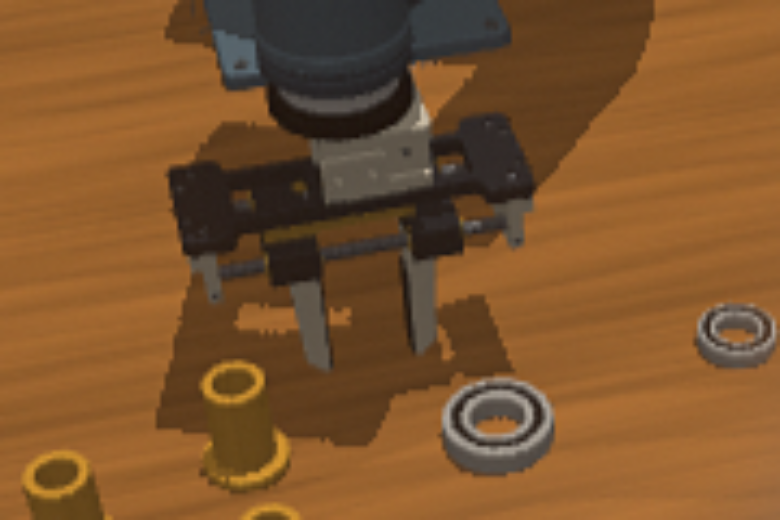

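The table is met at TCP reading −22, so readings sit about 21.5 mm above the true fingertip; the picture agrees, and xy is right. I'll add that offset and carry on.

```bash
sed -i 's/^def best/DZ=-21.5\ndef best/; s/\[x,y,z+25\]/[x,y,z+25+DZ]/; s/\[x,y,z\],speed/[x,y,z+DZ],speed/; s/\[x,y,z+slow\]/[x,y,z+slow+DZ]/; s/\[x,y,z-3\]/[x,y,z-3+DZ]/; s/robot.current_tcp_pos()\[2\]>z+6/robot.current_tcp_pos()[2]>z+6+DZ/; s/"want z",z/"want z",z+DZ/' h.py
python3 - <<'E'
from h import *
pick(488,-6,3,0.0,62)
if robot.current_gripper_width()*93>58: place(638.5,-269.5,13,-0.1,62,slow=60)
E
```

```text
pick hit False grip 61.98076364823662 after lift 62.29728393425389 29.999604171607643 t 19.725
place hit True [ 638.41949316 -269.4581658    -8.31020394] want z -8.5 w 61.81924177358424
t 25.075
```

Gripped at 62.0 mm and set down at the expected height. Next are the small bearing and the shafts.

```bash
python3 - <<'E'
from h import *
W=lambda: robot.current_gripper_width()*93
pick(452.5,145.8,3,0.0,47)
ok=W()>43 and place(638.5,-269.5,29,-0.1,47,slow=45)
T=np.array([671.2,17.5]); ty=2.937; n=np.array([-np.sin(ty),np.cos(ty)])
if ok:
    pick(370.5,-302,10,2.72,22,open_=.6)
    p=T+n*27 if (T+n*27)[1]<T[1] else T-n*27
    ok=W()>19 and place(*p,14,ty,22)
if ok:
    pick(381.5,277,10,0.305,22,open_=.6)
    p=2*T-p
    ok=W()>19 and place(*p,14,ty,22)
t=robot.get_image("top"); s=robot.get_image("scene")
cv2.imwrite("pics/f.png",np.hstack([cv2.resize(t["img"][110:290,215:455],(400,300)),cv2.resize(s["img"][180:330,150:350],(400,300))]))
E
```

```text
pick hit False grip 45.94420607893683 after lift 46.183438768853506 29.999693459831178 t 31.175
place hit True [ 638.25114632 -269.38220985    7.55776771] want z 7.5 w 45.51221689342335
t 36.55
pick hit False grip 21.52489904204425 after lift 21.98327165485007 29.988209903240204 t 41.5833
place hit True [665.2408159   -8.83541982  -7.57471591] want z -7.5 w 21.89623318947166
t 46.6583
pick hit False grip 21.917358437231734 after lift 21.49704971850269 29.997037053108215 t 52.3417
place hit True [676.1944023   43.99067493  -7.58042145] want z -7.5 w 21.818616222985714
t 57.2833
```

View pics/f.png

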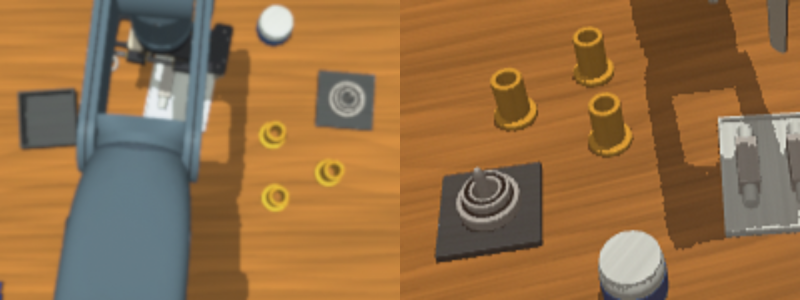

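Both bearings are stacked on the post, at scene (272,278), and both shafts lie in the tray. The sleeve is next.

```bash
python3 - <<'E'
from h import *
pick(470.5,-141,35,-0.576,34,open_=.75,up=150)
if 30<robot.current_gripper_width()*93<37: place(609.3,249,39,0.06,34,up=150,slow=45)
robot.move_linear([480,150,190]); robot.move_ptp([192,515,196],best([192,515,196],2.785))
t=robot.get_image("top"); s=robot.get_image("scene"); mt=steel(t)
cv2.imwrite("pics/g.png",np.vstack([cv2.resize(t["img"][95:245,215:455],(480,300)),cv2.resize(s["img"][180:342,160:460],(556,300))[:,:480]]))
print(robot.current_t(),robot.current_contact_force())
E
```

```text
pick hit False grip 32.07361258861656 after lift 32.32928254074166 29.992473676102236 t 62.3917
place hit True [609.0741779  248.81381908  17.54612249] want z 17.5 w 32.07002115171773
t 67.375
70.4417 [ 0.63105543  0.67579481 -0.19355241]
```

View pics/g.png

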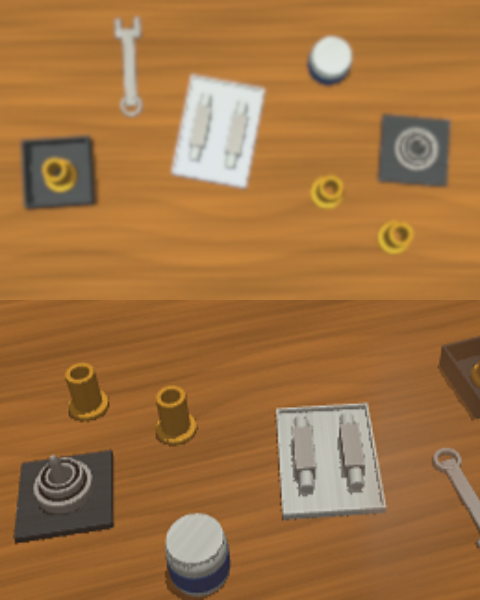

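The sleeve stands in the bin at top (244,181), the shafts lie parallel and centred in the tray, the bearings are flat on the post, and the tin and wrench are unmoved.

```bash
python3 -c "
from bench import robot
print(robot.hand_in())"
```

```text
the job is handed in; nothing more can be done
None
```

I handed the job in at about 70 s of robot time (no verdict returned): both bearings are on the post, both shafts in the tray and the sleeve upright in the bin, and the final images show the tin and wrench unmoved; the TCP reading turned out to be about 21.5 mm above the real fingertips, so the first grasp missed (nothing moved) and I corrected for it.

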